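Close the lever-arch file

TASK

The lever-arch file has its arch and front cover open. With the fingertips, press the raised metal lever down past its dead point until it snaps flat and the arch is locked shut over the sheets; then push the front cover over from behind until it lies fully shut on the file. Push only: do not grip or lift any part of the file or shove it away across the table, and leave the mug, eraser, binder clip and pen where they are.

Things in the scene. Friction and masses are not known exactly. Their poses are not given: they have to be found in the camera images.
- file: Black lever-arch file for A5 sheets (loose, about 1.3 kg), lying on its back board. Origin: on the table under it, mid-length; local x runs along the spine (away from the robot at yaw 0), y towards the spine (robot's left), z up. Back board x -119..119, y -138..103 mm, 3 mm thick. Spine upright at y = 100..103 mm, 73 mm high. Sheets at y -131..17 mm, top at z = 20 mm.
- arch_mid (a point): Midpoint between the tops of the two fixed steel posts that hold the sheets (posts at x = -40 and +40 mm, y = 5 mm of the file's frame; this point is 46 mm high). When shut, the arch's two hoops of 4 mm wire span from the posts to y = 47 mm, top 64 mm high; open, they are swung towards the spine.
- lever_pivot (a point): The lever's hinge pin, at (30, 60, 14) mm in the file's frame, axis along the file's y. The lever is the steel strip (14 mm wide, thumb end 19 mm) between hoops and spine. It starts 65 degrees up, leaning to the file's -x; pressed, its end swings to -x and down until level, the end at x = -88 mm. There the spine is 30 mm to its side and the nearer hoop 25 mm from the pressing point along x.
- lever_pad (a point): Upper face of the lever's broad thumb end, 103 mm from the pin and 14 mm short of the very end; about 115 mm above the table at the start, 22 mm when locked. Press here: about 8 to 9 N at most, falling off towards the dead point.
- lever_mid (a point): Middle of the lever strip, 60 mm from the pin, half-way through its thickness; its x runs along the strip to the pin, z out of the upper face.
- lever (a joint): Lever angle: 0 raised (65 degrees up), 1.13 rad locked, flat. A spring drives it back to 0 up to the dead point at about 0.93 rad; past that it snaps on to 1.13 by itself and stays.
- arch (a joint): Arch angle: 0 open, swung towards the spine; about 0.61 rad shut on the posts. Driven by the lever alone.
- cover_hinge (a point): Middle of the front cover's hinge, on the top edge of the spine: (0, 103, 73) mm in the file's frame; the hinge axis is the file's x.
- cover_edge (a point): Middle of the cover's free edge, outer face. The cover is a 238 (along the spine) x 241 mm black board, 3 mm thick, light grey inside; this edge is 241 mm from the hinge.
- cover_mid (a point): Centre of the cover board, half-way through its thickness; its axes are the file's when the cover is shut.
- cover (a joint): Cover angle: 0 shut (level, on top of the spine), pi/2 upright, 2.0 to 2.25 rad at the start (leaning back to the file's +y). The hinge is stiff: it stays where left above about 0.7 rad and sinks shut below; about 0.11 N m moves it. A raised lever is in its way.
- mug_mid (a point): White mug, 97 mm tall, 78 mm across plus handle; point on its axis half-way up. Leave alone.
- eraser_mid (a point): Eraser, 20 x 42 x 12 mm; its centre. Leave alone.
- clip_mid (a point): Black binder clip, 22 x 32 x 37 mm; point near its middle. Leave alone.
- pen_mid (a point): Pale gel pen, 142 mm long, 8 mm thick; its centre. Leave alone.

How it is judged:
By the outcome, as a careful person would: the job done as asked, in the order asked, and still so for the second after the job is handed in, with the robot touching nothing.
It also fails if it takes over 67 s, if anything falls off the work surface, if the arm or the gripper's body presses on something with over 40 N, if the wrist force passes 120 N, or if a joint passes its speed limit or range.

ROBOT

A 6-joint arm with a two-finger parallel gripper is mounted at the origin on a cart in front of the work surface, level with it; the furniture and walls round the work are solid. World frame = base frame: x ahead of the robot, y to its left, z up, the work surface at z = 0. Lengths are in m, angles in rad, forces in N, time in s.
With the tool pointing down it reaches from about 0.35 to 0.85 m from the base axis. Payload 8.1 kg.
Tool frame: the origin (TCP) lies at the very end of the fingers, on their centre line; the grasp point (between the pads) lies grip_depth behind it (grip_depth is the distance from the TCP to the grasp point, in m); z points along the fingers, y is the direction in which the jaws open and shut (so a half turn about z gives the same grasp; the last joint's range is limited). The gripper opens to 93 mm and grips with 3 to 60 N. Pads are 15 mm wide; open, the fingers measure 128 mm over their backs; the gripper's body (75 mm by 188 mm) begins 65 mm behind the grasp point.
Start: joints at [-1.409, 0.13, 1.488, -0, 1.523, -0.085], TCP at [0.147, -0.582, 0.219] pointing down, gripper open.
Joint ranges: [-2.96, 2.96], [-0.89, 2.26], [0.02, 2.5], [-1.34, 4.48], [0, 2.73], [-2.66, 2.66]. Speed limits (rad/s): [2.39, 2.39, 2.79, 3.14, 3.14, 3.14].

INTERFACE

Orientations are given as a unit quaternion [x, y, z, w].
In Python, from bench import get_state, get_image, hand_in, grip_depth gives the robot as it stands.
- The arm moves only by the shell command python3 -m crank 'ROWS' [FORCE]. ROWS is JSON, a list that holds one entry, the list of rows, each a list of 5 numbers: the closure in counts, from 0 (fully open) to 255 (shut), then the shift along the tool's x, y, z in m, then the turn about the tool's z in degrees. A call has 1 to 8 rows; each row is the pose to reach, as a shift and turn from the pose commanded when the call began, along the tool's axes at that moment; what a row does not reach only later rows make up. A row lasts 1/10 s, in which the tool goes at most 50 mm and 8.59 degrees, less where a joint would pass 70% of its speed; a pose out of reach is approached as far as the arm can. A call with a gripper value outside its range is refused whole. The fingers move at their own pace and stop on an object; FORCE is the grip in N (left out, the last holds). Time passes only in rows, so rows that repeat a pose let the fingers close. It gives the time, the measured TCP pose, the force and the opening at its end, in the units of the state.
- get_state(): the state, without advancing time (a new reading comes with each control period).
- get_image(name): name is "scene" or "top"; returns a dict with "img" (480x640x3 uint8, red, green, blue), "camera_matrix" (3x3 intrinsics, pixels), "dist_coeffs" ([k1, k2, p1, p2, k3] as OpenCV has them; the pictures are not rectified), "position" and "rotation" of the camera in the world. Camera axes: x right, y down, z forward; pixel columns grow to the right and rows downward; lengths in m; the calibration is good to about 2 mm. A picture is of the moment at which its call begins. There is no depth.
- hand_in(): hands the job in, once; it reports no verdict.
The state is a dict: "time_s": time; "joints": joint angles; "qvel": joint speeds; "joint_torque": joint torques, N m; "ee_pos": TCP position; "eef_rot": TCP orientation; "force": force on the tool from outside, world axes, zero at the start; "ft_torque": the same for the moment, N m; "opening": opening from 0.0 (shut) to 1.0 (fully open).
Only numpy, scipy, OpenCV 4.12 (cv2) and the standard library are available. Lean on these libraries where they do the work, as an engineer would, in place of code of your own. Each camera call takes 0.05 s, during which the arm holds its last target. There are 200 camera calls.

## Working session

There is one attempt and no reset: what is moved stays moved. The work goes in short steps, Python scripts to look and compute and a shell command to move; the robot and the scene stay as the last step left them, time stands still between calls to the robot, and variables do not carry over. Pictures are saved under pics/ and viewed, about 8 in all and at most 12, crops included, and the job is handed in when it is done.

```bash
mkdir -p pics; python3 - <<'E'
from bench import *
import cv2,numpy as np
print(get_state(),grip_depth)
for n in("scene","top"):
    d=get_image(n);cv2.imwrite(f"pics/{n}0.png",d["img"][:,:,::-1]);print(n,d["camera_matrix"],d["dist_coeffs"],d["position"],d["rotation"])
E
```

```text
{'time_s': 0.0, 'joints': array([-1.40939173e+00,  1.31131812e-01,  1.48928147e+00,  1.41483291e-05,
        1.52295172e+00, -8.53922256e-02]), 'qvel': array([-2.21589966e-04, -1.68384726e-03,  7.00133260e-04, -1.68119284e-04,
        1.17204770e-03,  5.13174488e-05]), 'joint_torque': array([-2.61284576e-04, -5.59837747e+01, -4.91761243e+01,  7.69228558e-02,
        3.57671699e-02, -1.38924875e-04]), 'ee_pos': array([ 0.1465218 , -0.5812652 ,  0.21760375]), 'eef_rot': array([ 9.92395725e-01,  1.23085092e-01, -2.66112571e-05, -8.85800803e-04]), 'force': array([ 0.43315283, -0.77775936, -0.41423284]), 'ft_torque': array([ 0.0207978 ,  0.00298814, -0.00981835]), 'opening': 1.001585344377612} 0.0188
scene [[591.76850365   0.         318.29208946]
 [  0.         591.76850365 240.25793305]
 [  0.           0.           1.        ]] [-0.16995013  0.          0.          0.          0.        ] [0.02145469 0.91727807 1.0717781 ] [-0.21727897  0.88838783 -0.39333611  0.09404048]
top [[608.17180836   0.         319.04615441]
 [  0.         608.17180836 236.79743792]
 [  0.           0.           1.        ]] [-0.01074214  0.          0.          0.          0.        ] [ 0.13373721 -0.01605514  1.73363532] [ 0.70689688 -0.69878423  0.07832327 -0.07656939]
```

View pics/scene0.png

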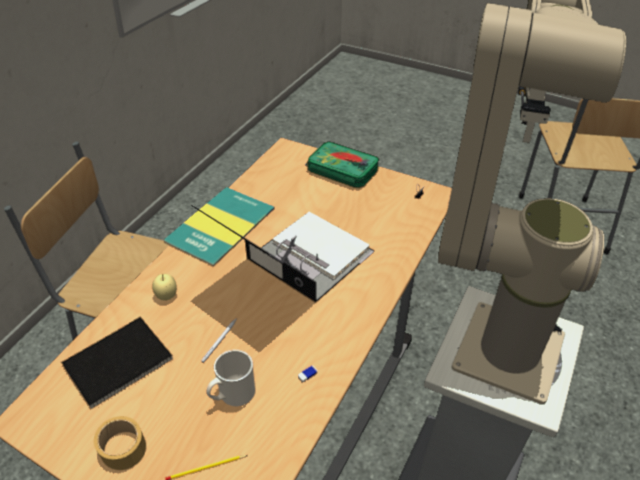

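View pics/top0.png

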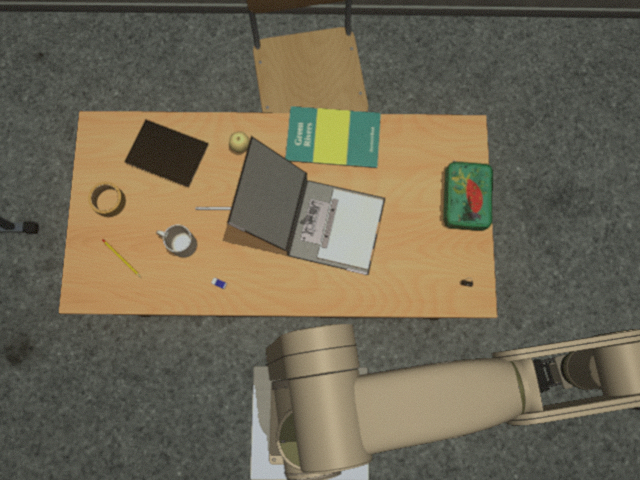

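The scene view shows the file around (310,255) with its cover edge-on. In the top view the cover is at (265,195), the lever near (318,222), the sheets at (350,228), the mug at (178,240), the pen at (215,208), the eraser at (220,283) and the clip at (467,283). I'll make enlarged crops next.

```bash
python3 - <<'E'
import cv2
a=cv2.imread("pics/top0.png")[130:280,215:395];b=cv2.imread("pics/scene0.png")[190:310,180:380]
cv2.imwrite("pics/topc.png",cv2.resize(a,None,fx=4,fy=4,interpolation=cv2.INTER_CUBIC))
cv2.imwrite("pics/scenec.png",cv2.resize(b,None,fx=4,fy=4,interpolation=cv2.INTER_CUBIC))
E
```

```text
(no output)
```

View pics/topc.png

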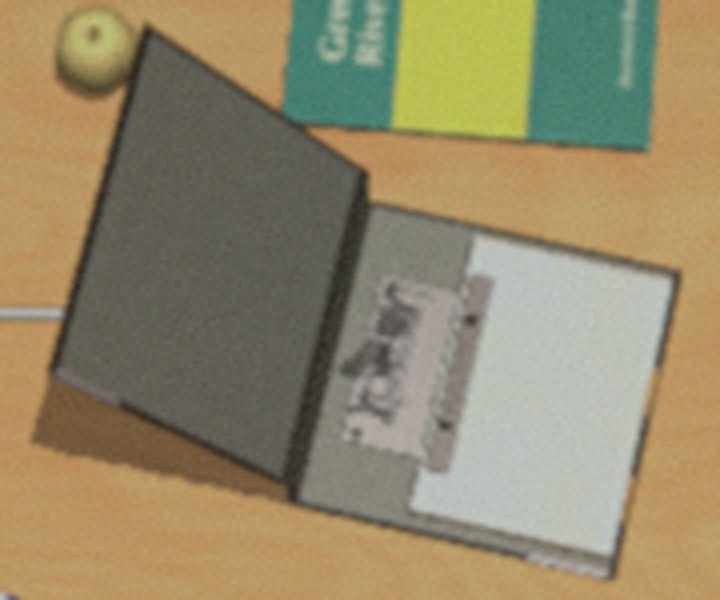

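View pics/scenec.png

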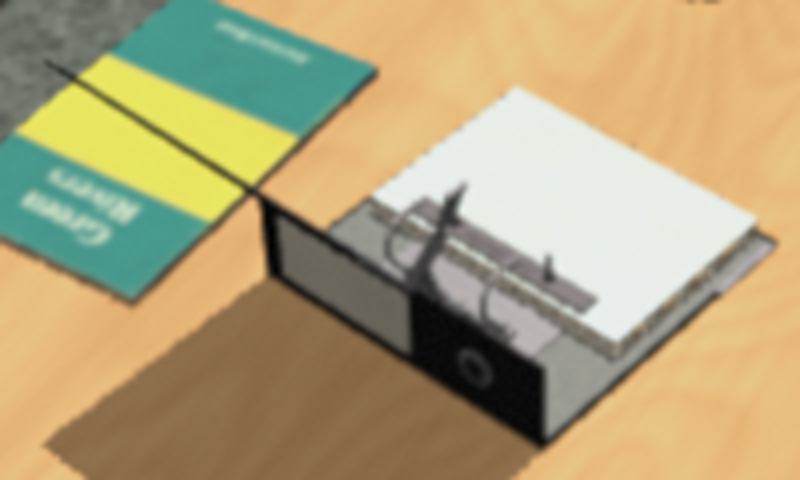

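```bash
cat > h.py <<'E'
import numpy as np,cv2
from bench import *
from scipy.spatial.transform import Rotation as R
from scipy.optimize import least_squares
def proj(d,P):
    Rc=R.from_quat(d["rotation"]).as_matrix(); r=Rc.T
    return cv2.projectPoints(np.array(P,float).reshape(-1,3),cv2.Rodrigues(r)[0],-r@d["position"],np.array(d["camera_matrix"]),np.array(d["dist_coeffs"]))[0].reshape(-1,2)
def file2w(p,P):
    return R.from_euler('z',p[2]).apply(np.array(P,float)/1000)+[p[0],p[1],0]
def cov(x,s,c): # point on cover at dist s mm from hinge
    return [x,103-s*np.cos(c),73+s*np.sin(c)]
E
python3 - <<'E'
from h import *
t=get_image("top");s=get_image("scene")
T=[((119,-138,3),(680,270)),((-119,-138,3),(613,577)),((119,103,73),(366,172)),((-119,103,73),(290,484)),((40,5,46),(468,320)),((-40,5,46),(445,425)),((119,241),(148,27)),((-119,241),(55,372))]
S=[((-119,103,0),(545,447)),((-119,103,73),(545,365)),((119,103,73),(262,195)),((119,103,0),(272,275)),((-119,-138,3),(775,242)),((119,241),(45,62))]
def f(p):
    o=[]
    for d,L,of in((t,T,(215,130)),(s,S,(180,190))):
        P=[cov(*a,p[3]) if len(a)==2 else a for a,_ in L]
        o.append(proj(d,file2w(p,P))-np.array([b for _,b in L])/4-of)
    return np.vstack(o).ravel()
r=least_squares(f,[.45,0,-.2,2.1],loss="soft_l1");p=r.x;print(p,np.degrees(p[2:]));print(f(p).reshape(-1,2).round(1))
np.save("p.npy",p)
a=np.radians(65)
for n,q in dict(pad0=(30-103*np.cos(a),60,14+103*np.sin(a)),padlock=(-73,60,22),edge=cov(0,241,p[3]),pivot=(30,60,14)).items():
    w=file2w(p,q);print(n,w[0].round(3) if w.ndim>1 else w.round(3),proj(t,w),proj(s,w))
st=get_state();Rt=R.from_quat(st["eef_rot"]).as_matrix();print(Rt.round(3))
for n,px,z in(("mug",(178,240),.097),("eraser",(220,283),.012),("pen",(215,208),.004),("clip",(467,283),.02)):
    u=cv2.undistortPoints(np.array([[px]],float),t["camera_matrix"],np.array(t["dist_coeffs"]))[0,0]
    v=R.from_quat(t["rotation"]).apply([*u,1]);k=(z-t["position"][2])/v[2];print(n,(t["position"]+k*v).round(3))
E
```

```text
[ 0.55399165 -0.05443159 -0.21696745  2.19350754] [-12.43131928 125.67872427]
[[ 0.9  0.3]
 [ 0.9  1.1]
 [-0.2 -0.4]
 [-0.9  1. ]
 [ 1.3 -1.5]
 [ 0.8 -1.3]
 [-0.4 -0.6]
 [-1.1  1. ]
 [ 0.2  1.4]
 [ 0.2  1.1]
 [-1.3 -0.5]
 [-1.6  0.3]
 [ 1.3 -0.6]
 [ 0.1 -0.9]]
pad0 [0.554 0.007 0.107] [[310.16804314 216.48854386]] [[294.44652108 242.20605112]]
padlock [0.496 0.02  0.022] [[305.74080547 243.42168937]] [[313.34081177 278.24063923]]
edge [0.606 0.183 0.269] [[239.83210487 179.37866322]] [[229.04533454 227.69219821]]
pivot [ 0.596 -0.002  0.014] [[313.91507005 210.43756892]] [[282.5528715  261.74035656]]
[[ 0.97   0.244 -0.   ]
 [ 0.244 -0.97   0.001]
 [ 0.    -0.001 -1.   ]]
mug [0.485 0.37  0.097]
eraser [0.379 0.263 0.012]
pen [0.603 0.289 0.004]
clip [ 0.386 -0.44   0.02 ]
```

```bash
cat >> h.py <<'E'
def rows(targets,head=None):
    p=np.load("p.npy");st=get_state();M=R.from_quat(st["eef_rot"]).as_matrix()
    h=np.degrees(np.arctan2(M[1,1],M[0,1]));print("t",st["time_s"],"head err(tool deg)",round(h-np.degrees(p[2]),1),"file pos",(R.from_euler('z',-p[2]).apply(st["ee_pos"]-[p[0],p[1],0])*1000).round(),"F",st["force"].round(1),"j",st["joints"].round(2))
    for t in targets: print(t,(M.T@(file2w(p,t)-st["ee_pos"])).round(4))
E
python3 -c "
from h import *
rows([(20,60,220),(20,60,150)])"
```

```text
t 0.2 head err(tool deg) -63.4 file pos [-284. -602.  218.] F [-0.5  0.7 -0.8] j [-1.41  0.13  1.49  0.    1.52 -0.09]
(20, 60, 220) [ 0.5686 -0.4563 -0.0014]
(20, 60, 150) [ 0.5686 -0.4562  0.0686]
```

```bash
python3 -m crank '[[[255,0.036,-0.028,0,-8],[255,0.072,-0.057,0,-16],[255,0.108,-0.086,0,-24],[255,0.143,-0.114,0,-32],[255,0.179,-0.143,0,-40],[255,0.215,-0.172,0,-48],[255,0.25,-0.2,0,-56],[255,0.286,-0.229,0,-63.4]]]' 30
python3 -c "
from h import *
rows([(20,60,220),(20,60,150),(12,60,120)])"
```

```text
time_s: 1.0
ee_pos: [0.3687, -0.2883, 0.2186]
eef_rot: [0.778, 0.628, 0.0, 0.0]
force: [1.0, -0.6, -0.0]
opening: 0.364
t 1.0 head err(tool deg) 0.3 file pos [-131. -268.  219.] F [ 1.  -0.6 -0. ] j [-0.77 -0.23  1.84  0.    1.54 -0.56]
(20, 60, 220) [ 0.3275  0.1522 -0.0014]
(20, 60, 150) [0.3275 0.1522 0.0686]
(12, 60, 120) [0.3276 0.1442 0.0986]
```

```bash
python3 -m crank '[[[255,0.041,0.019,0,0],[255,0.082,0.038,0,0],[255,0.123,0.057,0,0],[255,0.164,0.076,0,0],[255,0.205,0.095,0,0],[255,0.246,0.114,0.005,0],[255,0.287,0.133,0.02,0],[255,0.327,0.152,0.04,0]]]'
python3 - <<'E'
from h import *
rows([(12,60,120),(10,60,112),(-26,60,99),(-54,60,79),(-66,60,62),(-72,60,46),(-74,60,34),(-75,60,28)])
for n,(y,x) in dict(top=(150,225),scene=(180,200)).items():
    a=get_image(n)["img"][y:y+110,x:x+150,::-1];cv2.imwrite(f"pics/{n}1.png",cv2.resize(a,None,fx=4,fy=4,interpolation=cv2.INTER_CUBIC))
a=np.hstack([cv2.resize(cv2.imread(f"pics/{n}1.png"),(400,293)) for n in("top","scene")]);cv2.imwrite("pics/b1.png",a)
E
```

```text
time_s: 1.8
ee_pos: [0.5887, -0.0016, 0.1793]
eef_rot: [0.78, 0.626, 0.001, 0.001]
force: [1.0, -1.0, 0.2]
opening: 0.006
t 1.8 head err(tool deg) -0.0 file pos [ 23.  59. 179.] F [ 1.  -1.   0.2] j [-0.09  0.12  1.57 -0.    1.45  0.13]
(12, 60, 120) [ 0.0009 -0.0107  0.0593]
(10, 60, 112) [ 0.0009 -0.0127  0.0673]
(-26, 60, 99) [ 0.0009 -0.0487  0.0802]
(-54, 60, 79) [ 0.0009 -0.0768  0.1001]
(-66, 60, 62) [ 0.0009 -0.0888  0.1171]
(-72, 60, 46) [ 0.0009 -0.0949  0.1331]
(-74, 60, 34) [ 0.0009 -0.0969  0.1451]
(-75, 60, 28) [ 0.0009 -0.0979  0.1511]
```

View pics/scene1.png

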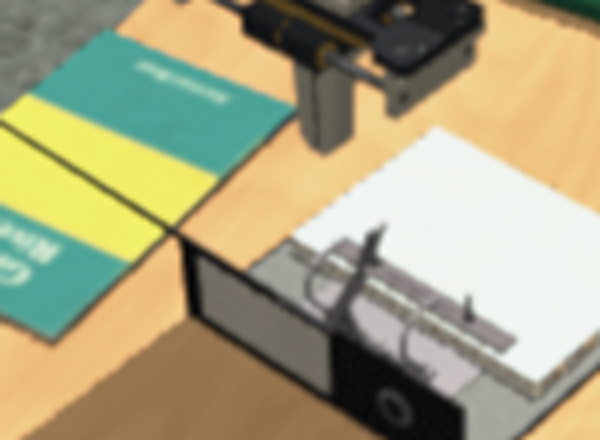

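The scene crop shows the closed fingertips at about crop (325,150), above and to the +x side of the raised lever, whose end is at crop (375,228). I'll check this against the projection.

```bash
python3 - <<'E'
from h import *
p=np.load("p.npy");d=get_image("scene")
q=lambda v:((proj(d,v)-[200,180])*4).round()
a=np.radians(65);D=np.array([-np.cos(a),0,np.sin(a)]);
print(q(get_state()["ee_pos"]),q(file2w(p,np.array([30,60,14])+117*D)),q(file2w(p,[30,60,14])))
E
```

```text
[[334. 138.]] [[385. 237.]] [[330. 327.]]
```

```bash
python3 -m crank '[[[255,0.001,0,0.03,0],[255,0.001,-0.005,0.055,0],[255,0.001,-0.013,0.067,0],[255,0.001,-0.025,0.071,0],[255,0.001,-0.037,0.075,0],[255,0.001,-0.049,0.08,0],[255,0.001,-0.058,0.086,0],[255,0.001,-0.066,0.092,0]]]'
python3 - <<'E'
from h import *
rows([(-54,60,79),(-66,60,66),(-72,60,52),(-75,60,44),(-76,60,34),(-76,60,28)])
a=get_image("scene")["img"][180:290,200:350,::-1];cv2.imwrite(f"pics/s2.png",cv2.resize(a,None,fx=4,fy=4,interpolation=cv2.INTER_CUBIC))
E
```

```text
time_s: 2.75
ee_pos: [0.5249, 0.0095, 0.0891]
eef_rot: [0.78, 0.626, 0.002, 0.003]
force: [6.1, -5.5, 2.6]
opening: 0.004
t 2.75 head err(tool deg) -0.1 file pos [-42.  56.  89.] F [ 6.1 -5.5  2.6] j [-0.08  0.02  1.84 -0.    1.27  0.14]
(-54, 60, 79) [ 0.0038 -0.0119  0.01  ]
(-66, 60, 66) [ 0.0038 -0.024   0.0229]
(-72, 60, 52) [ 0.0038 -0.0301  0.0368]
(-75, 60, 44) [ 0.0038 -0.0332  0.0448]
(-76, 60, 34) [ 0.0039 -0.0343  0.0548]
(-76, 60, 28) [ 0.0039 -0.0343  0.0608]
```

View pics/s2.png

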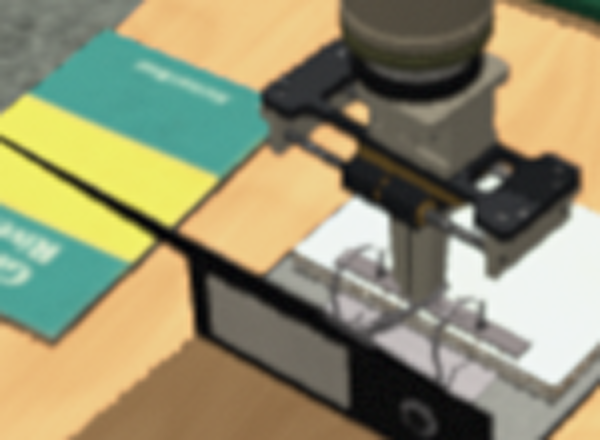

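The fingers are on the lever, tip at crop (425,295), but the spine's near corner has moved from (465,405) to (492,415), so the file has slid a bit. I'll refit the pose before pressing more steeply.

```bash
python3 - <<'E'
from h import *
a=get_image("scene")["img"][222:302,235:345,::-1];b=get_image("top")["img"][160:290,215:395,::-1]
cv2.imwrite("pics/s3.png",np.vstack([cv2.resize(a,(412,300),interpolation=cv2.INTER_CUBIC),cv2.resize(b,(412,298),interpolation=cv2.INTER_CUBIC)]))
E
```

```text
(no output)
```

View pics/s3.png

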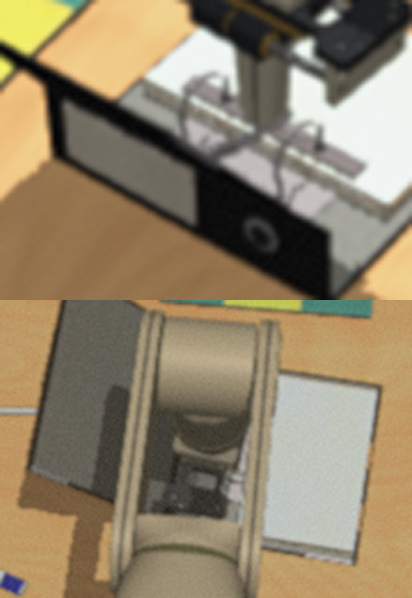

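```bash
python3 - <<'E'
from h import *
t=get_image("top");s=get_image("scene")
k=412/180;m=412/110
T=[((119,-138,3),(381,386)),((-119,-138,3),(355,564)),((-119,241),(28,468))]
S=[((-119,103,73),(332,237)),((119,103,73),(49,93)),((119,103,0),(55,158))]
def f(p):
    o=[]
    for d,L,of,sc,oy in((t,T,(215,160),k,300),(s,S,(235,222),m,0)):
        P=[cov(*a,p[3]) if len(a)==2 else a for a,_ in L]
        o.append(proj(d,file2w(p,P))-(np.array([b for _,b in L])-[0,oy])/sc-of)
    return np.vstack(o).ravel()
p0=np.load("p.npy");r=least_squares(f,p0,loss="soft_l1");p=r.x;print(p0,p,np.degrees(p[2]));print(f(p).reshape(-1,2).round(1));np.save("p.npy",p)
rows([(-54,60,79),(-66,60,66),(-72,60,52),(-75,60,44),(-76,60,34),(-76,60,28)])
u=(proj(s,file2w(p,[(30,60,14),(30-117*.866,60,14+58),(30-117*.7,60,14+83),(30-117*.94,60,14+40),get_state()["ee_pos"]*0]))-[235,222])*m;print(u.round());print((proj(s,get_state()["ee_pos"])-[235,222])*m)
E
```

```text
[ 0.55399165 -0.05443159 -0.21696745  2.19350754] [ 0.54333915 -0.04816478 -0.15300017  2.18291288] -8.766264288573707
[[ 0.4  0.4]
 [ 0.1  1.1]
 [-0.   1.4]
 [-0.1 -0.3]
 [-1.9 -3.1]
 [-1.2  0.4]]
t 3.0 head err(tool deg) -3.8 file pos [-27.  54.  89.] F [ 5.4 -4.2  3.8] j [-0.08  0.02  1.84 -0.    1.27  0.14]
(-54, 60, 79) [ 0.0039 -0.0273  0.01  ]
(-66, 60, 66) [ 0.0032 -0.0394  0.0229]
(-72, 60, 52) [ 0.0028 -0.0455  0.0369]
(-75, 60, 44) [ 0.0026 -0.0485  0.0449]
(-76, 60, 34) [ 0.0025 -0.0496  0.0549]
(-76, 60, 28) [ 0.0025 -0.0496  0.0609]
[[190. 164.]
 [311. 165.]
 [286. 125.]
 [321. 191.]
 [278. 147.]]
[[260.45193624 112.80400199]]
```

The file has slid about 12 mm and yawed about 4°, because the push on the steep lever was mostly horizontal. I'll lift off, then press vertically on the lever's end with the flat of the fingertips.

```bash
python3 -m crank '[[[255,0,0.002,-0.03,0],[255,0,0.002,-0.06,-2],[255,0.005,0.004,-0.06,-3.8],[255,0.005,0.004,-0.06,-3.8],[255,0.005,0.004,-0.06,-3.8]]]'
python3 - <<'E'
from h import *
o=[]
for a,e in((65,-8),(65,-8),(55,-6),(45,-5),(38,-4),(30,-3),(24,-4),(18,-4),(13,-3),(9,-3),(5,0)):
    c,s=np.cos(np.radians(a)),np.sin(np.radians(a)); o.append((round(30-117*c+8*s+e+3),60,round(14+117*s+8*c)))
rows(o)
E
```

```text
time_s: 3.5
ee_pos: [0.5269, 0.0154, 0.1458]
eef_rot: [0.759, 0.651, -0.001, -0.0]
force: [-0.2, -0.5, -0.8]
opening: 0.003
t 3.5 head err(tool deg) 0.0 file pos [-26.  60. 146.] F [-0.2 -0.5 -0.8] j [-0.07 -0.02  1.78 -0.    1.38  0.08]
(-17, 60, 123) [-0.0003  0.0089  0.0228]
(-17, 60, 123) [-0.0003  0.0089  0.0228]
(-34, 60, 114) [-0.0003 -0.0081  0.0318]
(-49, 60, 102) [-0.0003 -0.023   0.0439]
(-58, 60, 92) [-0.0003 -0.032   0.0539]
(-67, 60, 79) [-0.0003 -0.041   0.0669]
(-75, 60, 69) [-0.0002 -0.049   0.0769]
(-80, 60, 58) [-0.0002 -0.054   0.0879]
(-82, 60, 48) [-0.0002 -0.056   0.0979]
(-84, 60, 40) [-0.0002 -0.058   0.1059]
(-83, 60, 32) [-0.0002 -0.057   0.1139]
```

```bash
python3 -m crank '[[[255,0,0.006,0,0],[255,0,0.006,0.018,0],[255,0,0.001,0.026,0],[255,0,-0.007,0.033,0],[255,0,-0.015,0.038,0],[255,0,-0.023,0.045,0],[255,0,-0.028,0.05,0],[255,0,-0.033,0.055,0]]]'
python3 -c "
from h import *
rows([(-67,60,79),(-75,60,69),(-80,60,58),(-82,60,48),(-82,60,40),(-82,60,32)])"
```

```text
time_s: 4.3
ee_pos: [0.4937, 0.0206, 0.0934]
eef_rot: [0.759, 0.652, -0.001, -0.001]
force: [-14.8, 0.9, 21.9]
opening: 0.005
t 4.3 head err(tool deg) 0.1 file pos [-60.  60.  93.] F [-14.8   0.9  21.9] j [-0.06 -0.06  1.91 -0.    1.29  0.09]
(-67, 60, 79) [-0.0004 -0.0074  0.0144]
(-75, 60, 69) [-0.0004 -0.0154  0.0244]
(-80, 60, 58) [-0.0004 -0.0204  0.0354]
(-82, 60, 48) [-0.0004 -0.0223  0.0454]
(-82, 60, 40) [-0.0004 -0.0223  0.0534]
(-82, 60, 32) [-0.0004 -0.0223  0.0614]
```

```bash
python3 -m crank '[[[255,0,-0.005,0.002,0],[255,0,-0.008,0.006,0]]]'
python3 -m crank '[[[255,0,-0.005,0.006,0],[255,0,-0.01,0.012,0]]]'
python3 - <<'E'
from h import *
rows([])
for n,(y,x,h,w) in dict(top=(150,215,140,190),scene=(215,225,100,150)).items():
    a=get_image(n)["img"][y:y+h,x:x+w,::-1];cv2.imwrite(f"pics/{n}5.png",cv2.resize(a,(420,int(420*h/w)),interpolation=cv2.INTER_CUBIC))
cv2.imwrite("pics/s5.png",np.vstack([cv2.imread("pics/scene5.png"),cv2.imread("pics/top5.png")]))
E
```

```text
time_s: 4.5
ee_pos: [0.4873, 0.0218, 0.0862]
eef_rot: [0.759, 0.652, 0.0, 0.0]
force: [-3.1, -0.5, 8.7]
opening: 0.004
time_s: 4.7
ee_pos: [0.4778, 0.0232, 0.0737]
eef_rot: [0.759, 0.652, 0.0, 0.001]
force: [2.7, -1.0, 4.1]
opening: 0.004
t 4.7 head err(tool deg) 0.1 file pos [-76.  61.  74.] F [ 2.7 -1.   4.1] j [-0.06 -0.08  1.98 -0.    1.24  0.09]
```

View pics/s5.png

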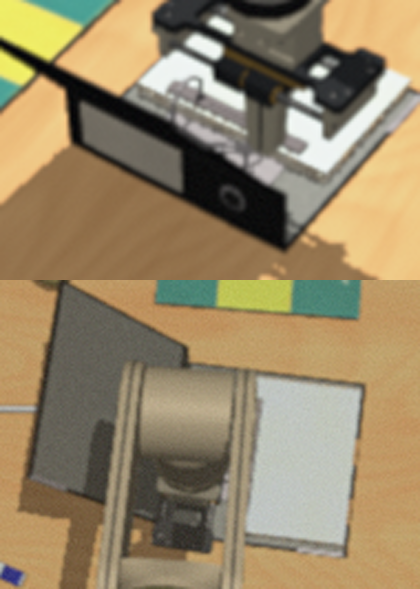

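```bash
python3 - <<'E'
from h import *
t=get_image("top");s=get_image("scene")
T=[((119,-138,3),(363,385)),((-119,-138,3),(344,555)),((-119,241),(28,480)),((119,241),(65,284)),((119,103,73),(187,346))]
S=[((-119,103,73),(285,193)),((-119,103,0),(287,248)),((119,103,73),(70,86)),((119,103,0),(74,143))]
def f(p):
    o=[]
    for d,L,of,sc,oy in((t,T,(215,150),420/190,280),(s,S,(225,215),2.8,0)):
        P=[cov(*a,p[3]) if len(a)==2 else a for a,_ in L]
        o.append(proj(d,file2w(p,P))-(np.array([b for _,b in L])-[0,oy])/sc-of)
    return np.vstack(o).ravel()
p0=np.load("p.npy");r=least_squares(f,p0,loss="soft_l1");p=r.x;print(p0,p,np.degrees(p[2]));print(f(p).reshape(-1,2).round(1));np.save("p.npy",p)
rows([(-73,60,60),(-78,60,52),(-79,60,44),(-80,60,36),(-80,60,28)])
E
```

```text
[ 0.54333915 -0.04816478 -0.15300017  2.18291288] [ 0.53918701 -0.04985434 -0.11447288  2.19048829] -6.558812749950271
[[ 1.9 -0.1]
 [ 1.9  1.9]
 [ 0.8 -0.1]
 [-1.2 -2. ]
 [ 0.1  0.4]
 [ 1.2  0.7]
 [ 0.1  2. ]
 [-2.  -0.2]
 [-1.2  0.2]]
t 4.9 head err(tool deg) -2.1 file pos [-70.  66.  73.] F [-0.1 -0.2  4.2] j [-0.06 -0.08  1.98 -0.    1.25  0.09]
(-73, 60, 60) [-0.0058 -0.0026  0.0134]
(-78, 60, 52) [-0.006  -0.0076  0.0214]
(-79, 60, 44) [-0.0061 -0.0086  0.0294]
(-80, 60, 36) [-0.0061 -0.0096  0.0374]
(-80, 60, 28) [-0.0061 -0.0095  0.0454]
```

```bash
python3 -m crank '[[[255,0,-0.003,0.007,0],[255,0,-0.006,0.014,0],[255,0,-0.008,0.021,0],[255,0,-0.009,0.028,0]]]'
python3 -m crank '[[[255,0,-0.001,0.006,0],[255,0,-0.001,0.012,0],[255,0,-0.001,0.016,0],[255,0,-0.001,0.016,0]]]'; python3 -c "
from h import *
rows([])"
```

```text
time_s: 5.3
ee_pos: [0.4679, 0.025, 0.0447]
eef_rot: [0.758, 0.652, -0.0, -0.0]
force: [0.5, 0.4, -0.1]
opening: 0.005
time_s: 5.7
ee_pos: [0.4669, 0.0251, 0.0289]
eef_rot: [0.758, 0.652, -0.0, -0.0]
force: [0.5, 0.2, 0.0]
opening: 0.009
t 5.7 head err(tool deg) -2.1 file pos [-80.  66.  29.] F [0.5 0.2 0. ] j [-0.06 -0.04  2.03  0.    1.15  0.1 ]
```

```bash
python3 -m crank '[[[255,0,0,-0.04,0],[255,0,0,-0.09,0],[255,0,0,-0.14,0],[255,0,0,-0.19,0],[255,0,0,-0.24,0],[255,0,0,-0.29,0],[255,0,0,-0.33,-1],[255,0,0,-0.33,-2]]]'
python3 - <<'E'
from h import *
rows([(-80,66,350),(0,290,350),(0,290,230)])
for n,(y,x,h,w) in dict(top=(150,215,140,190),scene=(215,225,100,150)).items():
    a=get_image(n)["img"][y:y+h,x:x+w,::-1];cv2.imwrite(f"pics/{n}6.png",cv2.resize(a,(420,int(420*h/w)),interpolation=cv2.INTER_CUBIC))
cv2.imwrite("pics/s6.png",np.vstack([cv2.imread("pics/scene6.png"),cv2.imread("pics/top6.png")]))
E
```

```text
time_s: 6.5
ee_pos: [0.4697, 0.0249, 0.3673]
eef_rot: [0.747, 0.665, 0.004, 0.004]
force: [-0.2, -0.5, -0.7]
opening: 0.006
t 6.5 head err(tool deg) -0.1 file pos [-78.  66. 367.] F [-0.2 -0.5 -0.7] j [-0.06 -0.24  1.58  0.    1.79  0.06]
(-80, 66, 350) [-0.0004 -0.0026  0.0173]
(0, 290, 350) [0.2237 0.0772 0.0184]
(0, 290, 230) [0.2236 0.0758 0.1384]
```

View pics/s6.png

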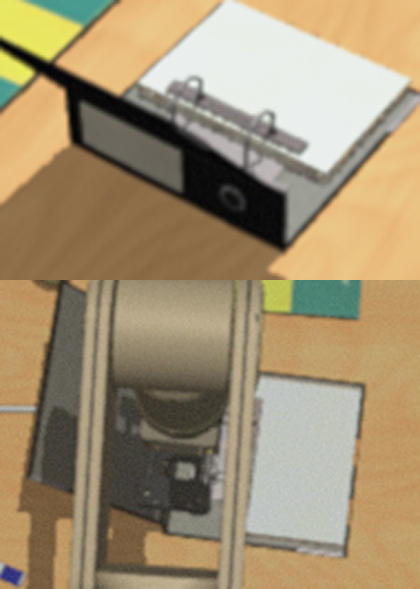

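Both hoops are now shut on the posts, at (193,90) and (263,122). The lever has dropped out of sight behind the spine, so the arch is locked. Next I'll move over and behind the cover.

```bash
python3 -m crank '[[[255,0.045,0.016,0,0],[255,0.09,0.032,0,0],[255,0.135,0.048,0,0],[255,0.18,0.064,0,0],[255,0.22,0.077,0.01,0],[255,0.22,0.077,0.055,0],[255,0.22,0.077,0.1,0],[255,0.22,0.077,0.135,0]]]'
python3 - <<'E'
from h import *
o=[]
for c in (2.19,2.0,1.8,1.6,1.4,1.2,1.0,.8,.6,.4,.2):
    q=cov(0,241,c);o.append((0,round(q[1]+8),round(q[2]-35)))
rows(o)
E
```

```text
time_s: 7.4
ee_pos: [0.5672, 0.2345, 0.2187]
eef_rot: [0.747, 0.665, -0.003, -0.001]
force: [0.4, -0.7, -0.3]
opening: 0.004
t 7.4 head err(tool deg) -0.1 file pos [ -5. 286. 219.] F [ 0.4 -0.7 -0.3] j [ 0.31  0.17  1.44 -0.    1.53  0.42]
(0, 251, 234) [-0.0348  0.0046 -0.0153]
(0, 211, 257) [-0.0748  0.0045 -0.0382]
(0, 166, 273) [-0.1199  0.0045 -0.054 ]
(0, 118, 279) [-0.1679  0.0045 -0.0599]
(0, 70, 275) [-0.2159  0.0046 -0.0558]
(0, 24, 263) [-0.2618  0.0047 -0.0437]
(0, -19, 241) [-0.3048  0.0049 -0.0216]
(0, -57, 211) [-0.3427  0.0051  0.0085]
(0, -88, 174) [-0.3736  0.0054  0.0456]
(0, -111, 132) [-0.3965  0.0057  0.0877]
(0, -125, 86) [-0.4104  0.006   0.1337]
```

```bash
python3 -m crank '[[[255,-0.018,0.004,-0.006,0],[255,-0.036,0.004,-0.015,0],[255,-0.056,0.004,-0.027,0],[255,-0.076,0.004,-0.038,0],[255,-0.098,0.004,-0.046,0],[255,-0.12,0.004,-0.053,0],[255,-0.144,0.004,-0.058,0],[255,-0.168,0.004,-0.059,0]]]'
python3 - <<'E'
from h import *
o=[]
for c in (1.6,1.5,1.4,1.3,1.2,1.1,1.0,.9,.8,.7,.6,.4,.2,0):
    o.append((0,round(111-205*np.cos(c)),round(73+205*np.sin(c))))
rows(o)
E
```

```text
time_s: 8.2
ee_pos: [0.555, 0.065, 0.289]
eef_rot: [0.747, 0.664, 0.003, 0.002]
force: [1.8, 0.7, 0.3]
opening: 0.002
t 8.2 head err(tool deg) -0.2 file pos [  3. 116. 289.] F [1.8 0.7 0.3] j [ 0.02 -0.01  1.5  -0.    1.64  0.14]
(0, 117, 278) [ 0.0011 -0.0027  0.0109]
(0, 96, 277) [-0.0199 -0.0026  0.0119]
(0, 76, 275) [-0.0399 -0.0026  0.0139]
(0, 56, 271) [-0.0599 -0.0025  0.0179]
(0, 37, 264) [-0.0789 -0.0025  0.0249]
(0, 18, 256) [-0.0979 -0.0025  0.0329]
(0, 0, 246) [-0.1159 -0.0025  0.0428]
(0, -16, 234) [-0.1319 -0.0026  0.0548]
(0, -32, 220) [-0.1479 -0.0026  0.0688]
(0, -46, 205) [-0.1619 -0.0027  0.0838]
(0, -58, 189) [-0.174  -0.0028  0.0998]
(0, -78, 153) [-0.194  -0.003   0.1358]
(0, -90, 114) [-0.206  -0.0032  0.1748]
(0, -94, 73) [-0.2101 -0.0035  0.2158]
```

```bash
python3 -m crank '[[[255,-0.02,-0.002,0.01,0],[255,-0.04,-0.002,0.014,0],[255,-0.06,-0.002,0.018,0],[255,-0.079,-0.002,0.025,0],[255,-0.098,-0.002,0.033,0],[255,-0.116,-0.002,0.043,0],[255,-0.132,-0.002,0.055,0],[255,-0.148,-0.002,0.069,0]]]'
python3 - <<'E'
from h import *
rows([(0,-46,205),(0,-58,189),(0,-69,170),(0,-78,153),(0,-84,134),(0,-90,114),(0,-92,94),(0,-94,80)])
for n,(y,x,h,w) in dict(top=(130,185,170,210),scene=(190,185,130,200)).items():
    a=get_image(n)["img"][y:y+h,x:x+w,::-1];cv2.imwrite(f"pics/{n}7.png",cv2.resize(a,(400,int(400*h/w)),interpolation=cv2.INTER_CUBIC))
cv2.imwrite("pics/s7.png",np.vstack([cv2.imread("pics/scene7.png"),cv2.imread("pics/top7.png")]))
E
```

```text
time_s: 9.0
ee_pos: [0.5356, -0.0817, 0.2169]
eef_rot: [0.747, 0.664, 0.001, 0.002]
force: [0.7, 0.2, 0.6]
opening: 0.007
t 9.0 head err(tool deg) -0.2 file pos [  0. -32. 217.] F [0.7 0.2 0.6] j [-0.25 -0.03  1.66 -0.    1.51 -0.13]
(0, -46, 205) [-0.014  -0.0001  0.0119]
(0, -58, 189) [-0.026  -0.0001  0.028 ]
(0, -69, 170) [-0.037  -0.0002  0.047 ]
(0, -78, 153) [-0.046  -0.0003  0.064 ]
(0, -84, 134) [-0.0519 -0.0003  0.083 ]
(0, -90, 114) [-0.0579 -0.0004  0.103 ]
(0, -92, 94) [-0.0599 -0.0005  0.123 ]
(0, -94, 80) [-0.0619 -0.0006  0.137 ]
```

View pics/s7.png

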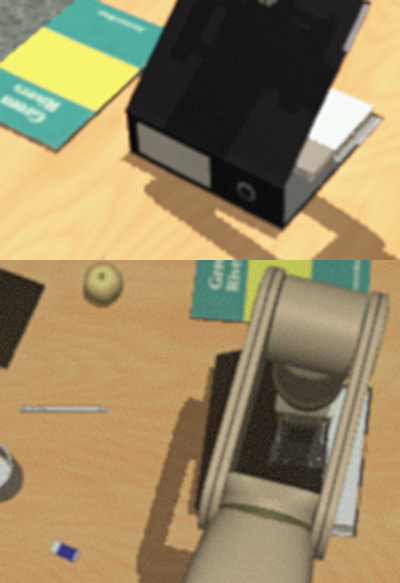

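The cover is following the push: it is past upright and leaning over the sheets. I'll carry on down.

```bash
python3 -m crank '[[[255,-0.014,0,0.012,0],[255,-0.026,0,0.028,0],[255,-0.037,0,0.047,0],[255,-0.046,0,0.064,0],[255,-0.052,0,0.083,0],[255,-0.058,0,0.103,0],[255,-0.06,0,0.123,0],[255,-0.062,0,0.133,0]]]'
python3 -m crank '[[[255,0,0,0.004,0],[255,0,0,0.008,0],[255,0,0,0.008,0]]]'; python3 -c "
from h import *
rows([(0,-94,76)])"
```

```text
time_s: 9.9
ee_pos: [0.5258, -0.141, 0.0785]
eef_rot: [0.747, 0.665, -0.001, -0.002]
force: [-0.2, -0.3, -0.5]
opening: 0.006
time_s: 10.2
ee_pos: [0.5266, -0.1412, 0.0762]
eef_rot: [0.747, 0.665, -0.001, -0.001]
force: [-16.4, 2.6, 21.4]
opening: 0.004
t 10.2 head err(tool deg) -0.1 file pos [ -2. -92.  76.] F [-16.4   2.6  21.4] j [-0.36  0.1   1.79 -0.    1.25 -0.24]
(0, -94, 76) [-0.0018  0.002   0.0002]
```

The fingertips stop firmly at z = 76 mm, which is the height of the shut cover (73 + 3 mm). I'll retract and check.

```bash
python3 -m crank '[[[255,0,0,-0.03,0],[255,0,0,-0.07,0],[255,0,0,-0.12,0],[255,-0.04,0,-0.15,0],[255,-0.09,-0.02,-0.15,0],[255,-0.13,-0.045,-0.15,0],[255,-0.17,-0.07,-0.15,0],[255,-0.21,-0.095,-0.15,0]]]'
python3 -m crank '[[[255,-0.04,-0.02,0,0],[255,-0.08,-0.04,0,0],[255,-0.08,-0.04,0,0],[255,-0.08,-0.04,0,0],[255,-0.08,-0.04,0,0]]]'
python3 - <<'E'
from h import *
for n,(y,x,h,w) in dict(top=(130,155,160,340),scene=(170,185,220,250)).items():
    a=get_image(n)["img"][y:y+h,x:x+w,::-1];cv2.imwrite(f"pics/{n}8.png",cv2.resize(a,(500,int(500*h/w)) if n=="top" else (375,330),interpolation=cv2.INTER_CUBIC))
a=np.zeros((600,500,3),np.uint8);b=cv2.imread("pics/top8.png");a[:b.shape[0]]=b;c=cv2.imread("pics/scene8.png");a[270:600,:375]=c
cv2.imwrite("pics/s8.png",a)
E
```

```text
time_s: 11.0
ee_pos: [0.4078, -0.3402, 0.2244]
eef_rot: [0.747, 0.665, 0.0, 0.001]
force: [1.2, -0.8, -0.8]
opening: 0.003
time_s: 11.5
ee_pos: [0.3605, -0.4128, 0.2239]
eef_rot: [0.747, 0.665, 0.0, 0.0]
force: [-0.0, -0.1, 0.4]
opening: 0.004
```

View pics/s8.png

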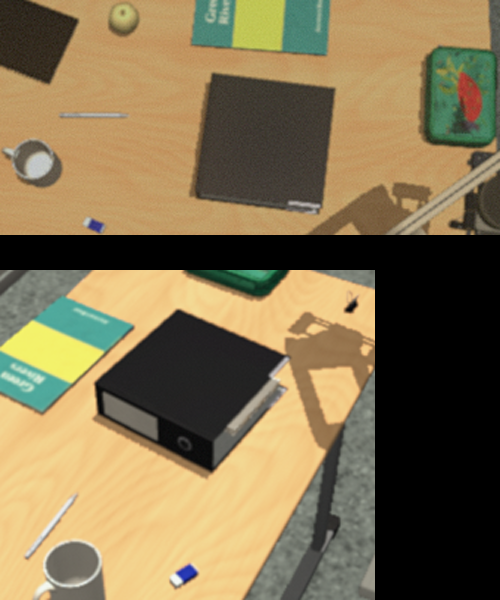

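The cover lies flat and shut on the file. The mug, pen, eraser and clip are where they were, and the robot is clear of everything.

```bash
python3 -c "
from bench import hand_in
print(hand_in())"
```

```text
the job is handed in; nothing more can be done
None
```

The lever-arch file is closed: the arch is locked over the sheets and the front cover lies shut on top. I handed the job in at about 11.6 s of the 67 s allowed.

**Lever:** I pressed the lever down with the closed fingertips. The force on the tool dropped to zero at a TCP height of 45 mm and stayed there down to 29 mm, so the lever had snapped past its dead point. The next picture showed both hoops shut on the posts. The lever itself was hidden behind the spine, so I inferred that it lay flat and did not see it.

**Cover:** I then pushed the cover over from behind by its free edge. The fingertips met firm resistance of about 27 N (21 N of it vertical) at 76 mm, which matches a shut cover. The final pictures show it lying flat, the mug, eraser, pen and clip looking undisturbed, and the robot clear of everything.

**What went less well:**
- **File shifted:** the first push on the steep lever was too sideways. By the end of the lever press the file had moved about 15 mm and turned about 6°. I lifted off and pressed down on the lever's end instead, and the file moved only a few millimetres and 2° of that total in the second press. I did not measure its position again after that.
- **Extra pictures:** I viewed 11 pictures, more than the 8 planned but within the limit of 12.

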